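# Feed a plug with the sprung slide and leave the slide caught at its stop pin

### The job

On the small plug feeder, push the upright tab of the sprung slide all the way in, so that the slide shoves the protection plug along its channel to the end stop, then let the slide go so that it springs back and catches on the stop pin at mid position, leaving room to pick the plug later. Only push the tab from the robot's side, do not grip it; do not touch or lift the plug itself, and leave the pot, the block and the tape roll beside the feeder where they are.

Things in the scene. Friction and masses are not known exactly. Their poses are not given: they have to be found in the camera images.
- feeder: Plug feeder, a metal fixture fixed to the bench. Base plate 240 (x) x 100 (y) x 12 mm; origin at the centre of its underside. Its x axis is the direction the slide is pushed (roughly away from the robot), z up. A dark bridge, 65 mm wide, 50 mm high, over the slide at x = -17 to 7 mm carries the stop pin. Nothing on it is higher than 75 mm above the bench.
- slide (a joint): Travel of the sprung slide (m) along the feeder's +x: 0 = at rest, out towards the robot; 0.055 = fully in; 0.035 = mid position, caught on the stop pin. The spring pushes it back with 4 N at 0, 9 N at 0.055; passing the sprung pin takes up to 2 N more. Released from beyond about 0.036 it returns to 0.035 and stays there; released before that it returns to 0.
- push_face (a point): Point on the robot-side (-x) face of the slide's upright steel push tab: middle of its width, 55 mm above the bench, 100 mm behind the feeder's origin at joint 0; it moves with the slide. The tab is 44 mm wide (y), 8 mm thick and spans 25 to 72 mm above the bench. Behind it (towards the robot) the space above the base plate and bench is free.
- pin_head (a point): Top of the stop pin's black round head (16 mm across) above the bridge, 66 mm above the bench when down; it rises 7 mm while the slide's tooth passes beneath it. Need not be touched.
- plug_mid (a point): Middle (half-way up) of the loose white protection plug, flanged disc 32 mm across and 18 mm high, which lies flange down in the channel in front of the slide's nose; its centre is 9 mm above the 12 mm base plate.
- plug_home (a point): Fixed point on the feeder: where the middle of the plug is when the plug touches the white end stop (feeder x = 80 mm; the stop's face is at 96 mm). The channel has low white walls, 18 mm above the bench, from x = 21 mm to the stop.
- grease_pot: Round pot with screw lid, 61 mm across, 61 mm high, loose bystander to the right of the feeder; origin at the centre of its underside.
- gauge_block: Light-metal gauge block with two holes, 41 x 80 x 30 mm, loose bystander to the left of the feeder; origin at the centre of its underside.
- tape_roll: White tape roll lying flat, 52 mm across, 16 mm high, loose bystander further right; origin at the centre of its underside.
Things that resemble listed ones, but are neither listed nor needed, are in the scene too. What is shaped like the part that bears plug_mid but green, turquoise or yellow is not meant.

How it is judged:
By the outcome, as a careful person would: the job done as asked, in the order asked, and still so for the second after the job is handed in, with the robot touching nothing.
It also fails if it takes over 38 s, if anything falls off the work surface, if the arm or the gripper's body presses on something with over 40 N, if the wrist force passes 120 N, or if a joint passes its speed limit or range.

### The arm

A 6-joint arm with a two-finger parallel gripper is mounted at the origin on a cart in front of the work surface, level with it; the furniture and walls round the work are solid. World frame = base frame: x ahead of the robot, y to its left, z up, the work surface at z = 0. Lengths are in m, angles in rad, forces in N, time in s.
With the tool pointing down it reaches from about 0.375 to 0.975 m from the base axis. Payload 3.8 kg.
Tool frame: the origin (TCP) lies on the centre line of the jaws, within the pads' length; the fingertips stand 17 mm ahead of it and the grasp point (between the pads) lies 2 mm behind it (bot.tip_extent is the distance from the TCP to the fingertips, in m); z points along the fingers, y is the line along which they close (so a half turn about z gives the same grasp; the last joint's range is limited). The gripper opens to 85 mm and grips with 20 to 120 N. Pads are 22 mm wide; open, the fingers measure 114 mm over their backs; the gripper's body (76 mm by 85 mm) begins 54 mm behind the grasp point. The pads swing forward as they close: fully open they stand 13 mm farther back than shut.
Start: joints at [1.118, 0.264, 1.604, -0, 1.274, -0.037], TCP at [0.273, 0.617, 0.248] pointing down, gripper open.
Joint ranges: [-2.63, 2.63], [-0.94, 2.18], [0.31, 2.57], [-1.31, 4.45], [0, 2.66], [-2.55, 2.55]. Speed limits (rad/s): [2.57, 2.57, 3.14, 3.14, 3.14, 3.14].

### API

Orientations are given as a rotation vector (axis times angle).
In Python, from workcell import readout, read_camera, finish_job, bot gives the robot as it stands.
- The arm moves only by the tool jog_arm, never from a script. Its argument "deltas" is one flat list of numbers, 7 for each row, row after row: the shift along the tool's x, y, z in m, then the turn, a rotation vector about the tool's x, y, z in degrees, then the gripper command: -1 is shut, 1 is fully open, values between are in proportion. A call has 1 to 8 rows; each row is the pose to reach, as a shift and turn from the pose commanded when the call began, along the tool's axes at that moment; what a row does not reach only later rows make up. A row lasts 1/10 s, in which the tool goes at most 50 mm and 8.59 degrees, less where a joint would pass 70% of its speed; a pose out of reach is approached as far as the arm can. A call with a gripper value outside its range is refused whole. The fingers move at their own pace and stop on an object; "squeeze" is the grip in N (left out, the last holds). Time passes only in rows, so rows that repeat a pose let the fingers close. It gives the time, the measured TCP pose, the force, the opening and the grip force at its end, in the units of the state.
- readout.read_state(): the state, without advancing time (a new reading comes with each control period).
- read_camera(name): name is "scene" or "top" or "wrist"; returns a dict with "color" (480x640x3 uint8, blue, green, red), "fx", "fy", "cx", "cy" (pixels), "origin" and "attitude" of the camera in the world. Camera axes: x right, y down, z forward; pixel columns grow to the right and rows downward; lengths in m; the calibration is good to about 2 mm. A picture is of the moment at which its call begins. There is no depth.
- finish_job(): hands the job in; it is judged then, once.
The state is a dict: "time": time; "q": joint angles; "joint_vel": joint speeds; "joint_torque": joint torques, N m; "tool_pos": TCP position; "tcp_rot": TCP orientation; "wrist_force": force on the tool from outside, world axes, zero at the start; "torque": the same for the moment, N m; "width": opening from 0.0 (shut) to 1.0 (fully open); "grip_force": force on a finger pad.
Only numpy, scipy, OpenCV 4.12 (cv2) and the standard library are available. Lean on these libraries where they do the work, as an engineer would, in place of code of your own. Each camera call takes 0.05 s, during which the arm holds its last target. There are 200 camera calls.

## Working session

There is one attempt and no reset: what is moved stays moved. The work goes in short steps, Python scripts to look and compute and a tool call to move; the robot and the scene stay as the last step left them, time stands still between calls to the robot, and variables do not carry over. Pictures are saved under pics/ and viewed, at most 10 in all, crops included, and the job is handed in when it is done.

Besides the shell and the picture viewer there is one more tool, called after "Emit:" as name(argument=value, ...), one argument or row to a line, values as JSON. jog_arm: Moves the arm, as the interface text tells. Its arguments: {"type":"object","properties":{"deltas":{"type":"array"},"squeeze":{"type":"number"}},"required":["deltas"]}

```bash
mkdir -p pics; python3 - <<'E'
from workcell import readout, read_camera, bot
import cv2,numpy as np,pickle
d={}
for n in("scene","top"):
    c=read_camera(n);d[n]=c;cv2.imwrite(f"pics/{n}0.png",c["color"]);print(n,c["fx"],c["cx"],c["cy"],c["origin"],np.round(c["attitude"],3))
pickle.dump(d,open("c0.pkl","wb"))
s=readout.read_state();print(s["time"],s["tool_pos"],s["tcp_rot"],s["width"],bot.tip_extent)
E
```

```text
scene 585.303775372599 321.9926119581344 243.56133424742507 [ 0.04314389 -0.16819921  0.85463223] [-2.227  1.091 -0.404]
top 546.3675180098744 321.03143591530113 239.87164047148397 [0.47589593 0.26196386 1.09054639] [-2.161  2.193 -0.133]
0.1 [0.27237049 0.616911   0.24708379] [-0.64835242 -3.07346408  0.00309989] 1.00176060252394 0.017
```

View pics/top0.png

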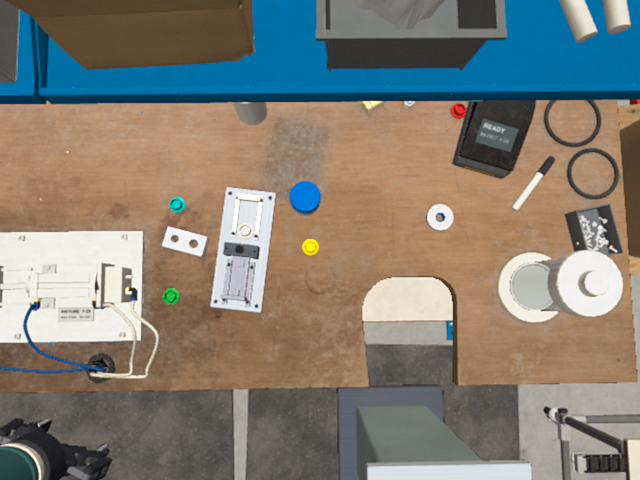

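View pics/scene0.png

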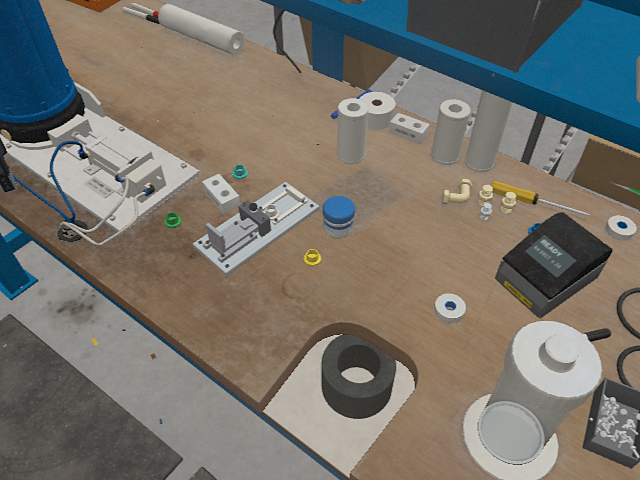

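The top view shows the feeder at about px (228,187)–(262,312), with the slide end at the bottom, nearest the robot. The blue-lidded pot is at (305,196), the block at (185,241) and the tape roll at (440,217). The white plug is the disc in the channel at about (243,230). The turquoise (177,204), green (171,296) and yellow (310,247) discs are decoys.

```bash
cat >h.py <<'E'
import numpy as np,cv2
from scipy.spatial.transform import Rotation as R
def ray(c,uv,z):
    d=np.array([(uv[0]-c["cx"])/c["fx"],(uv[1]-c["cy"])/c["fy"],1.])
    a=np.array(c["attitude"]);d=(R.from_rotvec(a) if a.size==3 else R.from_matrix(a)).apply(d)
    o=np.array(c["origin"]);return o+d*(z-o[2])/d[2]
def proj(c,p):
    q=R.from_rotvec(c["attitude"]).inv().apply(np.array(p)-c["origin"]);return np.array([c["fx"]*q[0]/q[2]+c["cx"],c["fy"]*q[1]/q[2]+c["cy"]])
E
python3 - <<'E'
from h import *
import pickle
d=pickle.load(open("c0.pkl","rb"));c=d["top"];im=c["color"]
hsv=cv2.cvtColor(im,cv2.COLOR_BGR2HSV)
m=((hsv[...,1]<60)&(hsv[...,2]>60)).astype(np.uint8)
x=np.zeros_like(m);x[180:320,208:280]=1;m*=x
m=cv2.morphologyEx(m,cv2.MORPH_CLOSE,np.ones((5,5)))
k=max(cv2.findContours(m,0,2)[0],key=cv2.contourArea)
P=np.array([ray(c,p[0],.012)[:2] for p in k],np.float32)
r=cv2.minAreaRect(P);print(r);print(cv2.boxPoints(r))
b=cv2.boxPoints(r);L=[(b[i],b[(i+1)%4]) for i in range(4)]
print(cv2.minAreaRect(k))
e=max((q-p for p,q in L),key=np.linalg.norm);e=e*np.sign(e[0]);yaw=np.arctan2(e[1],e[0]);print("yaw",np.degrees(yaw))
o=np.array(r[0]);ex=np.array([np.cos(yaw),np.sin(yaw)]);ey=np.array([-ex[1],ex[0]])
F=lambda x,y,z:np.r_[o+x*ex+y*ey,z]
print("push_face",F(-.1,0,.055))
pts=[F(-.1,y,z) for y in(-.022,.022) for z in(.025,.072)]+[F(.08,0,.021),F(0,0,.066)]+[F(x,y,.012) for x in(-.12,.12) for y in(-.05,.05)]
out=[]
for n,(u0,v0,w,h) in {"top":(200,175,90,150),"scene":(185,175,140,100)}.items():
    I=d[n]["color"].copy()[v0:v0+h,u0:u0+w];s=4;I=cv2.resize(I,None,fx=s,fy=s,interpolation=2)
    for p in pts:
        q=(proj(d[n],p)-[u0,v0]+.5)*s;cv2.circle(I,tuple(int(t) for t in q),2,(0,0,255),-1)
    out.append(I)
H=600;C=np.zeros((H,800,3),np.uint8);a=cv2.resize(out[0],(300,500));C[:500,:300]=a;b=cv2.resize(out[1],(500,357));C[:357,300:]=b
cv2.imwrite("pics/crop1.png",C)
E
```

```text
((0.5790566205978394, 0.3947765529155731), (0.10140218585729599, 0.25490280985832214), 82.52108764648438)
[[0.44609016 0.36109602]
 [0.69882447 0.32791752]
 [0.7120231  0.42845708]
 [0.45928878 0.4616356 ]]
((243.05812072753906, 246.0749053955078), (51.8504753112793, 128.9156036376953), 7.188537120819092)
yaw -7.4789195
push_face [0.47990734 0.40779269 0.055     ]
```

View pics/crop1.png

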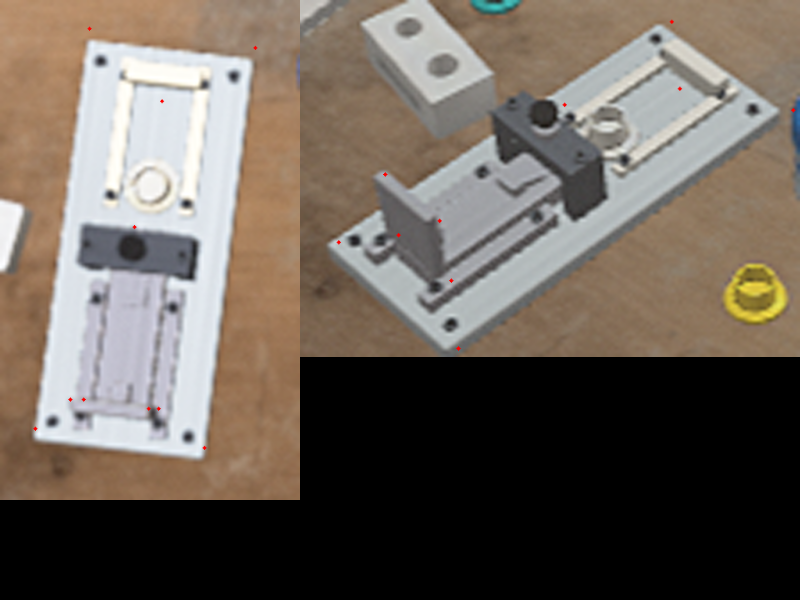

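The crop shows the tab at the bottom, nearest the robot, with its top edge running (70,400)–(160,415). The white plug ring at (150,187) sits in the channel and is the only white one; the yellow disc outside the channel is a decoy. The far end of my mask overshot, so I'll refit using the plate corners and the tab edge.

```bash
cat > fit.py <<'E'
from h import *
import pickle
d=pickle.load(open("c0.pkl","rb"));c=d["top"]
f=lambda u,v:(200+u/3.3333-.5,175+v/3.3333-.5)
W=np.array([ray(c,f(*p),.012)[:2] for p in((88,40),(252,58),(35,438),(203,458))])
ex=(W[0]+W[1]-W[2]-W[3])/2;print("len",np.linalg.norm(ex),"wid",np.linalg.norm(W[0]-W[1]),np.linalg.norm(W[2]-W[3]))
yaw=np.arctan2(ex[1],ex[0]);ex/=np.linalg.norm(ex);ey=np.array([-ex[1],ex[0]]);o=W.mean(0)
T=[ray(c,f(*p),.072)[:2]-o for p in((70,403),(158,417))]
print("o",o,"yaw",np.degrees(yaw),"tab edge in feeder",[(t@ex,t@ey) for t in T])
p=ray(c,f(150,187),.030)[:2]-o;print("plug",p@ex,p@ey)
b=ray(c,f(132,248),.066)[:2]-o;print("pin",b@ex,b@ey)
E
python3 - <<'E'
from fit import *
from workcell import readout
s=readout.read_state();Rt=R.from_rotvec(s["tcp_rot"]);print(Rt.as_matrix().round(3))
goal=R.from_matrix(np.c_[np.r_[-ex,0],np.r_[ey,0],[0,0,-1]])
print("turn deg",np.degrees((Rt.inv()*goal).as_rotvec()))
for z,x in((.2,-.16),(.06,-.16)):
    w=np.r_[o+x*ex,z];print(w,Rt.inv().apply(w-s["tool_pos"]))
E
```

```text
len 0.2390129827045472 wid 0.09888885793755317 0.09909776678866832
o [0.57292804 0.39576131] yaw -7.2920241718505 tab edge in feeder [(np.float64(-0.09571111971745595), np.float64(0.022047444275719905)), (np.float64(-0.09794053023623224), np.float64(-0.027322094461169767))]
plug 0.033509640105088445 -0.0010377634568003282
pin -0.005797652390219418 -0.00023472566702038193
[[-0.915  0.404 -0.001]
 [ 0.404  0.915 -0.002]
 [ 0.    -0.002 -1.   ]]
turn deg [ -0.11502786  -0.02066109 -16.53195713]
[0.4142221  0.41606955 0.2       ] [-0.21089328 -0.1263341   0.04732621]
[0.4142221  0.41606955 0.06      ] [-0.2109028  -0.12604968  0.18732592]
```

Emit:
jog_arm(
  deltas=[-0.04,-0.024,0.005,0,0,-5,-1,-0.08,-0.048,0.01,0,0,-10,-1,-0.12,-0.072,0.02,0,0,-16.5,-1,-0.16,-0.096,0.03,0,0,-16.5,-1,-0.2,-0.12,0.045,0,0,-16.5,-1,-0.211,-0.126,0.047,0,0,-16.5,-1,-0.211,-0.126,0.047,0,0,-16.5,-1,-0.211,-0.126,0.047,0,0,-16.5,-1],
)

```text
time: 0.9
tool_pos: [0.4146, 0.4177, 0.2015]
tcp_rot: [-0.202, -3.135, -0.001]
wrist_force: [0.6, 0.3, -0.2]
width: 0.0
grip_force: 0.0
```

```bash
cat > st.py <<'E'
from fit import *
from workcell import readout,bot,read_camera
s=readout.read_state();Rt=R.from_rotvec(s["tcp_rot"]);t=s["tool_pos"]
goal=R.from_matrix(np.c_[np.r_[-ex,0],np.r_[ey,0],[0,0,-1]])
print("t",s["time"],"feeder xyz",(t[:2]-o)@ex,(t[:2]-o)@ey,t[2],"turn",np.degrees((Rt.inv()*goal).as_rotvec()),"F",s["wrist_force"],s["width"],bot.tip_extent)
E
python3 st.py
```

```text
len 0.2390129827045472 wid 0.09888885793755317 0.09909776678866832
o [0.57292804 0.39576131] yaw -7.2920241718505 tab edge in feeder [(np.float64(-0.09571111971745595), np.float64(0.022047444275719905)), (np.float64(-0.09794053023623224), np.float64(-0.027322094461169767))]
plug 0.033509640105088445 -0.0010377634568003282
pin -0.005797652390219418 -0.00023472566702038193
t 0.9 feeder xyz -0.15981208943190733 0.001657132187620293 0.2015265524828311 turn [ 0.05225459 -0.02095683 -0.06796531] F [ 0.5913968   0.3100144  -0.18091479] 0.00028384567502233655 0.017
```

Emit:
jog_arm(
  deltas=[0,-0.002,0.04,0,0,0,-1,0,-0.002,0.08,0,0,0,-1,0,-0.002,0.12,0,0,0,-1,0,-0.002,0.142,0,0,0,-1,0,-0.002,0.142,0,0,0,-1,-0.02,-0.002,0.142,0,0,0,-1,-0.035,-0.002,0.142,0,0,0,-1,-0.035,-0.002,0.142,0,0,0,-1],
)

```text
time: 1.7
tool_pos: [0.4535, 0.4124, 0.0623]
tcp_rot: [0.202, 3.13, 0.007]
wrist_force: [0.6, -0.2, 1.1]
width: 0.0
grip_force: 0.0
```

```bash
cat >> st.py <<'E'
def look(fn):
    o_=[]
    for n,(u0,v0,w,h) in {"top":(200,175,90,150),"scene":(185,160,150,120)}.items():
        k=read_camera(n);o_.append(cv2.resize(k["color"][v0:v0+h,u0:u0+w],None,fx=600/150 if n=="top" else 2.9,fy=600/150 if n=="top" else 2.9,interpolation=2))
    C=np.zeros((600,800,3),np.uint8);a,b=o_;C[:a.shape[0],:a.shape[1]]=a;C[:b.shape[0],362:362+b.shape[1]]=b;cv2.imwrite(fn,C)
E
python3 -c "
from st import *
look('pics/l1.png')"|tail -1
```

```text
t 1.7 feeder xyz -0.12057115652441552 0.0012991510259666803 0.06226262993213278 turn [ 0.26773701  0.27655672 -0.10220406] F [ 0.56568096 -0.21948098  1.13412604] 0.000364004526926345 0.017
```

View pics/l1.png

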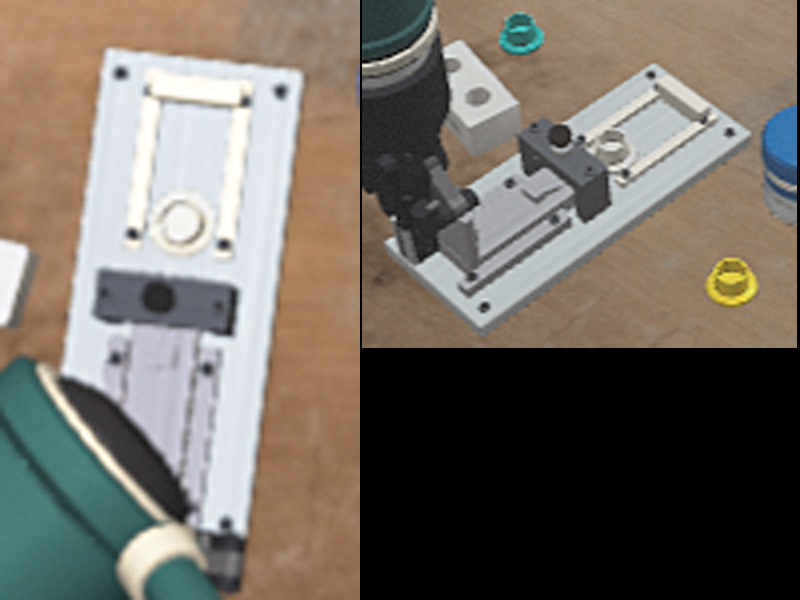

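The shut fingers stand just behind the tab at crop px (420,230), and the plug is untouched. I'll push gently.

Emit:
jog_arm(
  deltas=[-0.006,-0.001,0,0,0,0,-1,-0.012,-0.001,0,0,0,0,-1,-0.018,-0.001,0,0,0,0,-1,-0.024,-0.001,0,0,0,0,-1,-0.03,-0.001,0,0,0,0,-1,-0.036,-0.001,0,0,0,0,-1,-0.042,-0.001,0,0,0,0,-1,-0.048,-0.001,0,0,0,0,-1],
)

```text
time: 2.6
tool_pos: [0.4952, 0.4035, 0.0593]
tcp_rot: [-0.201, -3.132, 0.001]
wrist_force: [-5.9, 0.3, 3.3]
width: 0.004
grip_force: 3.3
```

```bash
python3 st.py|tail -1
```

```text
t 2.6 feeder xyz -0.0781056938377205 -0.0022043444445660285 0.05928684291015889 turn [-0.06114018 -0.2064257  -0.03891556] F [-5.92890794  0.32436898  3.28391661] 0.004320782954394002 0.017
```

Emit:
jog_arm(
  deltas=[-0.004,0.001,0,0,0,0,-1,-0.008,0.001,0,0,0,0,-1,-0.012,0.001,0,0,0,0,-1,-0.016,0.001,0,0,0,0,-1,-0.018,0.001,0,0,0,0,-1],
)

```text
time: 3.1
tool_pos: [0.5127, 0.4016, 0.0589]
tcp_rot: [-0.201, -3.13, 0.003]
wrist_force: [-8.0, -0.9, 6.4]
width: 0.002
grip_force: 4.3
```

```bash
python3 -c "
from st import *
look('pics/l2.png')"|tail -1
```

```text
t 3.1 feeder xyz -0.06048226112390687 -0.0018788684122037387 0.05892716281943918 turn [-0.1350252  -0.26443152 -0.05278406] F [-8.02138395 -0.9370241   6.37932781] 0.0020493051083838457 0.017
```

View pics/l2.png

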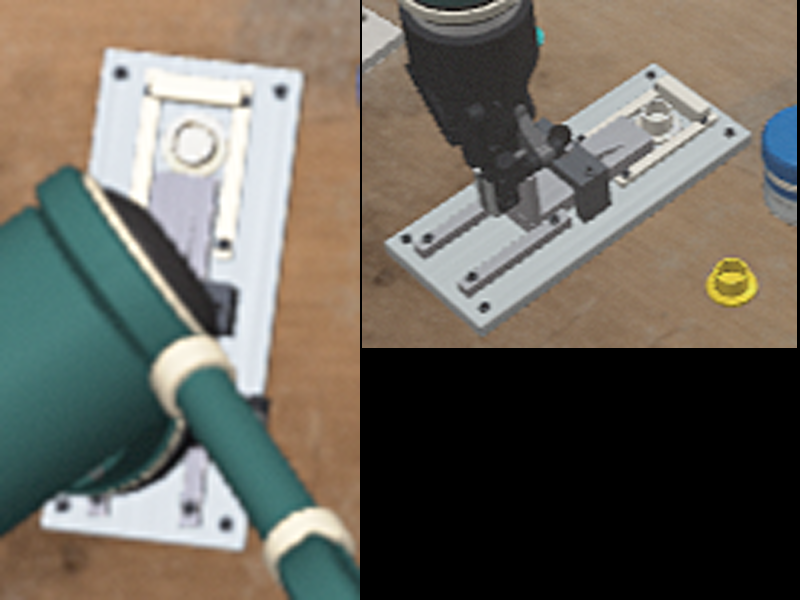

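The nose has pushed the plug to about (193,143) in the crop, with a small gap left before the stop. I'll keep pushing.

Emit:
jog_arm(
  deltas=[-0.002,0.001,-0.001,0,0,0,-1,-0.004,0.001,-0.001,0,0,0,-1,-0.006,0.001,-0.001,0,0,0,-1,-0.008,0.001,-0.001,0,0,0,-1],
)

```text
time: 3.6
tool_pos: [0.5174, 0.4009, 0.059]
tcp_rot: [-0.201, -3.124, 0.007]
wrist_force: [-19.8, 0.3, 10.4]
width: -0.002
grip_force: 10.1
```

```bash
python3 -c "
from st import *
look('pics/l3.png')"|tail -1
```

```text
t 3.6 feeder xyz -0.05570455321574643 -0.0019080858311242383 0.058986192858789706 turn [-0.29910797 -0.63543201 -0.08962025] F [-19.78901551   0.28835136  10.36063869] -0.002137697387901032 0.017
```

View pics/l3.png

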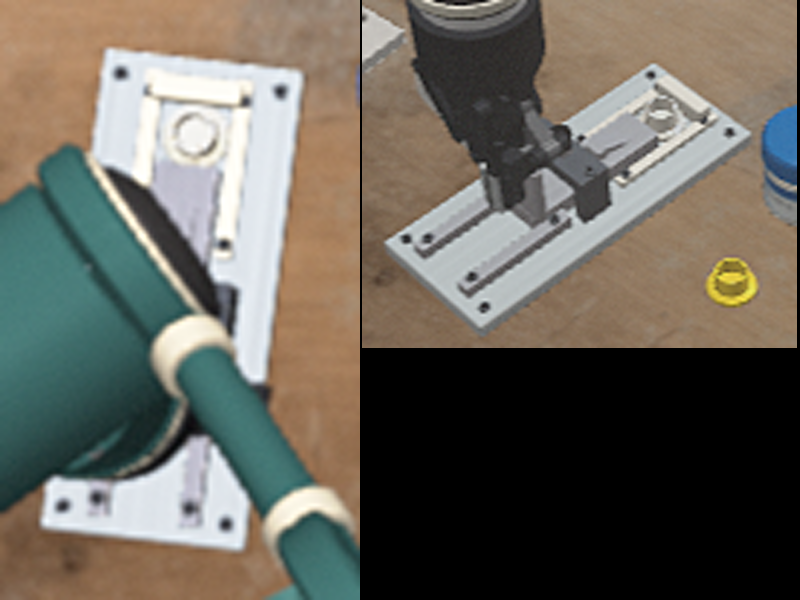

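The force rose to 20 N and motion stalled at the calculated full travel. The plug at (195,133) is against the stop. Now I'll back off.

Emit:
jog_arm(
  deltas=[0.008,0,0,0,0,0,-1,0.014,0,0,0,0,0,-1,0.02,0,0,0,0,0,-1,0.026,0,0,0,0,0,-1,0.035,0,0,0,0,0,-1,0.06,0,0,0,0,0,-1,0.09,0,0,0,0,0,-1,0.1,0,0,0,0,0,-1],
)

```text
time: 4.5
tool_pos: [0.4216, 0.4148, 0.06]
tcp_rot: [-0.199, -3.135, 0.001]
wrist_force: [-0.2, 1.0, 0.1]
width: -0.001
grip_force: 0.0
```

Emit:
jog_arm(
  deltas=[0,0,-0.04,0,0,0,-1,0,0,-0.08,0,0,0,-1,-0.01,0.03,-0.12,0,0,0,-1,-0.02,0.07,-0.14,0,0,0,-1,-0.02,0.11,-0.14,0,0,0,-1,-0.02,0.15,-0.14,0,0,0,-1,-0.02,0.15,-0.14,0,0,0,-1,-0.02,0.15,-0.14,0,0,0,-1],
)

```text
time: 5.3
tool_pos: [0.4628, 0.5615, 0.1996]
tcp_rot: [0.199, 3.135, -0.001]
wrist_force: [0.5, -0.4, -0.0]
width: -0.003
grip_force: 0.0
```

```bash
python3 -c "
from st import *
look('pics/l4.png')
k=read_camera('top');cv2.imwrite('pics/full4.png',k['color']);a=d['top']['color']
for n,(lo,hi) in {'pot':((100,150,60),(125,255,255))}.items():
  for I in(a,k['color']):
    m=cv2.inRange(cv2.cvtColor(I,40),lo,hi);m[:170]=0;m[230:]=0;m[:,:280]=0;m[:,340:]=0;M=cv2.moments(m,True);print(M['m10']/M['m00'],M['m01']/M['m00'])
D=cv2.absdiff(a,k['color']).max(2)
for n,(u,v,w,h) in {'block':(160,225,50,32),'tape':(420,200,40,35)}.items(): print(n,D[v:v+h,u:u+w].max())
"|tail -5
```

```text
t 5.3 feeder xyz -0.13024999437133503 0.150457443201794 0.19957217031574337 turn [-0.04698621  0.02127296  0.03500136] F [ 0.53458336 -0.40283738 -0.00250389] -0.0034560232992054307 0.017
304.7 196.55921052631578
304.7 196.55921052631578
block 17
tape 16
```

View pics/l4.png

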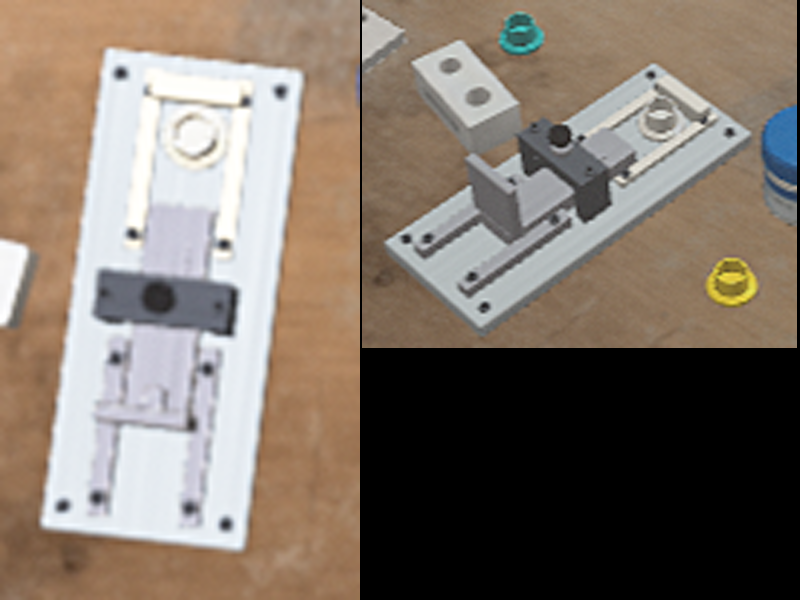

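The slide is caught at mid position with its tab at (147,413). The plug is at (194,137), and the pot, block and tape haven't moved. I'll check numerically that the plug is against the stop.

```bash
python3 - <<'E' | tail -5
from fit import *
im=cv2.imread("pics/full4.png")
g=lambda u,v,z:((ray(c,(200+(u+.5)/4-.5,175+(v+.5)/4-.5),z)[:2]-o)@ex).round(4)
print("flange far/near",g(194,107,.014),g(191,168,.014),"stop face",g(193,103,.024),g(193,103,.014), "barrel top", g(195,135,.03))
print("tab",g(147,422,.072))
# column profile through plug toward the stop
for p in (-.004,0.,.004):
    out=[]
    for x in np.arange(.056,.106,.002):
        q=proj(c,np.r_[o+x*ex+(p-.001)*ey,.013]);out.append(int(cv2.getRectSubPix(cv2.cvtColor(im,6),(1,1),tuple(map(float,q)))[0,0]))
    print(p,out)
E
```

```text
flange far/near 0.0942 0.0636 stop face 0.0945 0.0961 barrel top 0.0779
tab -0.0645
-0.004 [236, 236, 235, 230, 231, 238, 230, 190, 159, 222, 252, 249, 246, 248, 249, 245, 233, 237, 252, 239, 185, 212, 255, 255, 254]
0.0 [235, 235, 234, 232, 239, 239, 201, 190, 235, 253, 249, 248, 248, 248, 249, 248, 233, 216, 233, 241, 212, 205, 252, 255, 254]
0.004 [239, 239, 239, 234, 233, 243, 228, 201, 227, 246, 248, 248, 248, 249, 250, 239, 188, 187, 233, 243, 200, 207, 249, 255, 254]
```

```bash
python3 - <<'E'
import cv2
a=[cv2.imread(f"pics/{n}.png") for n in("l2","l3","l4")]
for s,(x,y,w,h) in {"top":(170,110,50,50),"scene":(640,92,40,45)}.items():
    t=a[2][y:y+h,x:x+w]
    for i in(0,1):
        r=cv2.matchTemplate(a[i][y-30:y+h+30,x-30:x+w+30],t,cv2.TM_CCOEFF_NORMED);_,v,_,l=cv2.minMaxLoc(r);print(s,i,v,l[0]-30,l[1]-30)
E
```

```text
top 0 0.9319939017295837 -1 8
top 1 0.9513497948646545 0 -1
scene 0 0.8861842751502991 -3 3
scene 1 0.9484749436378479 0 0
```

```bash
python3 -c "
from workcell import finish_job
print(finish_job())"
```

```text
the job is handed in; nothing more can be done
None
```

I pushed the slide fully in and released it: in the images it is caught on the stop pin at mid position, the plug is at the end stop to within about 1–2 mm, and the pot, block and tape roll have not moved. The job is handed in at about 5 s; no verdict was returned.

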